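# Check a plate spreader's gap with a taper gauge

## Robot

A 6-joint arm with a two-finger parallel gripper is mounted at the origin on a cart in front of the work surface, level with it; the furniture and walls round the work are solid. World frame = base frame: x ahead of the robot, y to its left, z up, the work surface at z = 0. Lengths are in m, angles in rad, forces in N, time in s.
With the tool pointing down it reaches from about 0.25 to 0.85 m from the base axis. Payload 12.5 kg.
Tool frame: the origin (TCP) lies on the centre line of the jaws, within the pads' length; the fingertips stand 25 mm ahead of it and the grasp point (between the pads) lies 6 mm ahead of it; z points along the fingers, y is the line along which they close (so a half turn about z gives the same grasp; the last joint's range is limited). The gripper opens to 93 mm and grips with 3 to 60 N. Pads are 15 mm wide; open, the fingers measure 128 mm over their backs; the gripper's body (75 mm by 188 mm) begins 65 mm behind the grasp point.
Start: joints at [-1.329, 0.351, 1.652, -0, 1.139, -0.085], TCP at [0.177, -0.521, 0.218] pointing down, gripper open.
Joint ranges: [-2.75, 2.75], [-0.79, 2.1], [0.01, 2.65], [-1.57, 4.71], [0.07, 3.14], [-2.87, 2.87]. Speed limits (rad/s): [2.22, 2.22, 2.79, 3.14, 3.14, 3.14].

## Interface

Orientations are given as a unit quaternion [w, x, y, z].
In Python, from station import sensors, optics, robot gives the robot as it stands. The module is installed in compiled form; this text tells all that it offers.
- The arm moves only by the tool arm_command, never from a script. Its argument "targets" is a list of rows, each an object with "linear": the shift along the tool's x, y, z in mm, a list of three; "turn": the turn about the tool's z in degrees. A call has 1 to 20 rows; each row shifts and turns the commanded pose from where the row before left it, along the tool's axes as they then stand; what a row does not reach is not made up. A row lasts 1/10 s, in which the tool goes at most 50 mm and 8.59 degrees, less where a joint would pass 70% of its speed; a pose out of reach is approached as far as the arm can. A call with a gripper value outside its range is refused whole. "fingers" is the finger opening in mm, from 0 to 93, set as the call begins (left out, the last holds). The fingers move at their own pace and stop on an object; the grip force is fixed at half the most. Time passes only in rows, so rows that do not move let the fingers close. It gives the time, the measured TCP pose, the force, the opening and the grip force at its end, in the units of the state.
- sensors.get_state(): the state, without advancing time (a new reading comes with each control period).
- optics.capture(name): name is "scene" or "top" or "wrist"; returns a dict with "pixels" (480x640x3 uint8, blue, green, red), "K" (3x3 intrinsics, pixels), "dist_coeffs" ([k1, k2, p1, p2, k3] as OpenCV has them; the pictures are not rectified), "rvec" (rotation vector, rad) and "tvec" (3), from world to camera coordinates, as OpenCV has them. Camera axes: x right, y down, z forward; pixel columns grow to the right and rows downward; lengths in m; the calibration is good to about 2 mm. A picture is of the moment at which its call begins. There is no depth.
- robot.hand_in(): hands the job in; it is judged then, once.
The state is a dict: "t": time; "qpos": joint angles; "qd": joint speeds; "effort": joint torques, N m; "eef_pos": TCP position; "ee_rot": TCP orientation; "force": force on the tool from outside, world axes, zero at the start; "ft_torque": the same for the moment, N m; "grip_width": finger opening in m; "finger_force": force on a finger pad.
Only numpy, scipy, OpenCV 4.12 (cv2) and the standard library are available. Lean on these libraries where they do the work, as an engineer would, in place of code of your own. Each camera call takes 0.05 s, during which the arm holds its last target. There are 200 camera calls.

## Task

Set the plate spreader down in the pocket of its setting nest, flat and square between the rails, and let go of it. Then check its gap: take the taper gauge by its grip and slide it, lying flat on the nest's plate and thin end first, up the middle lane under the spreader's gate until it drags snugly against the gate, without forcing it or lifting the spreader from its seat. Finish still holding the gauge by its grip at that depth, so that the gap can be read, and leave the other things on the bench where they are.

Things in the scene. Friction and masses are not known exactly. Their poses are not given: they have to be found in the camera images.
- spreader: Plate spreader, 0.75 kg, aluminium: a carriage on two upright skids, 76 mm long (x) x 64 wide (y) x 75 high, both ends alike: it may be set down either way round. Origin: centre of its underside; z up, x along the skids (8 mm thick, 32 high, outer faces y = +-32 mm, 48 mm apart). Cross beams and a cap plate (top z = 45 mm) join them. Starts upright on the worktop.
- spreader_grip (a point): Middle of the spreader's grip, 62 mm above its underside: a grey block on the cap, 20 mm (x) x 32 mm (y), z = 45 to 75 mm of the spreader; pick it up here across its 20 mm. A thumb screw (13 mm thick, up to z = 57 mm, stud to 61 mm) stands on either side of it at y = +-24.5 mm. Axes as the spreader's.
- gate: The spreader's gate: a steel plate 5 mm thick (x), 46 wide (y), 30 high, upright between the cross beams across the middle of the spreader. Origin: centre of its lower edge, on the spreader's centre line, 3 to 5 mm above the spreader's underside (different each time, clamped fast); that is the gap to be checked.
- nest: Setting nest, fixed on the worktop: aluminium plate 165 x 100 mm, 10 mm thick, with dark rails forming a pocket for the skids. Origin: underside, below the pocket's centre; z up; x along the nest, from the plate's front (x = -105 mm, facing the robot, where the gauge comes in) to its back (+60 mm).
- nest_seat (a point): Centre of the pocket's floor, on the plate's top face, 10 mm above the worktop, axes as the nest's; the seated spreader's origin lies here. Rails 9 mm high, inner top edges chamfered 4 mm: side rails' inner faces y = +-34 mm (outer 44, x = +-50); end stops' inner faces x = +-40 mm (outer 50.5) at |y| > 20 mm: 2 mm play all round. The lane |y| < 20 mm is open from end to end.
- gauge: Taper gauge, 0.11 kg: a steel wedge blade 20 mm wide, 100 mm long, with graduation lines, in a grey grip 56 mm long (x) x 20 wide (y) x 28 high. Origin: centre of the grip's underside; blade along +x, from x = 28 to 128 mm. Underside flat, level with the grip's; blade 1.5 mm thick at the tip, 1 mm thicker every 15 mm. Starts lying flat on the worktop.
- gauge_tip (a point): Middle of the blade's thin end, at its underside; axes as the gauge's. The blade starts to drag where it is as thick as the gap, 22 to 53 mm of blade past the gate's front face; from there the push grows by some 2 to 3 N a mm (5 N is snug), and a push of about 15 N lifts the spreader.
- timer: Bystander: white lab timer 52x66x24 mm, on the white mat beside the nest.
- beaker: Bystander: small beaker 48 mm wide, 57 mm high, on the white mat.
- carton: Bystander: small brown carton 49x62x70 mm, to the left beside the instrument.
- screwdriver: Bystander: red-handled screwdriver 178 mm long, to the right.
- reagent_bottle: Bystander: small bottle with a screw cap, 45 mm wide, 109 mm high, to the right of the nest.

How it is judged:
On the way, in this order (a step that is already met when the one before it is completed fails the run):
1. the spreader is seated flat and square in the nest's pocket and let go (x of spreader in the frame of nest_seat between -0.004 and 0.004 m and y of spreader in the frame of nest_seat between -0.004 and 0.004 m and z of spreader in the frame of nest_seat between -0.0015 and 0.0015 m and angle between spreader's own z axis and vertical below 0.02 rad and angle between the x axis of spreader and the x axis of nest_seat, either way round below 0.09 rad and contact force between the fingers and spreader below 0.2 N), for 0.3 s.
2. the gauge, gripped and flat on the plate, drags under the gate with the spreader seated (x of spreader in the frame of nest_seat between -0.004 and 0.004 m and y of spreader in the frame of nest_seat between -0.004 and 0.004 m and z of spreader in the frame of nest_seat between -0.0015 and 0.0015 m and angle between spreader's own z axis and vertical below 0.02 rad and angle between the x axis of spreader and the x axis of nest_seat, either way round below 0.09 rad and contact force between gauge and gate between 1 and 12 N and x of gauge_tip in the frame of nest_seat above 0.01 m and y of gauge_tip in the frame of nest_seat between -0.016 and 0.016 m and z of gauge_tip in the frame of nest_seat between -0.003 and 0.003 m and angle between gauge's own z axis and vertical below 0.05 rad and angle between the x axis of gauge and the x axis of nest_seat, either way round below 0.12 rad and contact force between the fingers and gauge above 3 N), for 0.2 s.
At the end, for the whole second after the job is handed in: Spreader seated (4 mm of the pocket's centre, 1.5 mm of its floor, upright 1 deg, square 5 deg); gauge gripped, at rest, flat on the plate (tip 3 mm, 3 deg), along the lane (7 deg, tip 16 mm off centre), tip past the gate, pressing on the gate with 1 to 12 N (all of step 2 and linear speed of each of gauge, spreader below 0.01 m/s); the arm keeps its last pose, push and grip.
It fails at once if the gauge is forced: more than 20 N against the gate (contact force between gauge and gate above 20 N).
It fails at once if another thing on the bench is pushed away (more than 30 mm) (distance of any of timer, beaker, carton, screwdriver, reagent_bottle from where it was at the start of the episode above 0.03 m).
It also fails if it takes over 64 s, if anything falls off the work surface, if the arm or the gripper's body presses on something with over 40 N, if the wrist force passes 120 N, or if a joint passes its speed limit or range.

## Working session

There is one attempt and no reset: what is moved stays moved. The work goes in short steps, Python scripts to look and compute and a tool call to move; the robot and the scene stay as the last step left them, time stands still between calls to the robot, and variables do not carry over. Pictures are saved under pics/ and viewed, at most 10 in all, crops included, and the job is handed in when it is done.

Besides the shell and the picture viewer there is one more tool, called after "Request:" as name([rows], argument=value, ...), one row to a line, values as JSON. arm_command: Moves the arm, as the interface text tells. Its arguments: {"type":"object","properties":{"targets":{"type":"array"},"fingers":{"type":"number"}},"required":["targets"]}

```bash
mkdir -p pics
cat > h.py <<'E'
import numpy as np, cv2
from station import sensors, optics, robot
def cap(n):
    c=optics.capture(n); c['R']=cv2.Rodrigues(np.array(c['rvec'],float))[0]; c['t']=np.array(c['tvec'],float).ravel()
    c['K']=np.array(c['K'],float); c['d']=np.array(c['dist_coeffs'],float); return c
def ray(c,uv):
    p=cv2.undistortPoints(np.array(uv,float).reshape(-1,1,2),c['K'],c['d']).reshape(-1,2)
    d=np.c_[p,np.ones(len(p))]@c['R']; return -c['R'].T@c['t'],d
def onz(c,uv,z):
    o,d=ray(c,uv); s=(z-o[2])/d[:,2]; return o+d*s[:,None]
def tri(c1,u1,c2,u2):
    o1,d1=ray(c1,u1);o2,d2=ray(c2,u2);out=[]
    for a,b in zip(d1,d2):
        s=np.linalg.lstsq(np.c_[a,-b],o2-o1,rcond=None)[0]; p=o1+s[0]*a;q=o2+s[1]*b
        out.append(np.r_[(p+q)/2,np.linalg.norm(p-q)])
    return np.array(out)
def proj(c,P): return cv2.projectPoints(np.array(P,float).reshape(-1,1,3),np.array(c['rvec'],float),c['t'],c['K'],c['d'])[0].reshape(-1,2)
import pickle
def save(c,f): cv2.imwrite('pics/%s.png'%f,c['pixels']); pickle.dump(c,open('pics/%s.pkl'%f,'wb'))
def load(f): return pickle.load(open('pics/%s.pkl'%f,'rb'))
E
python3 - <<'E'
from h import *
for n in('scene','top','wrist'):
    c=cap(n);save(c,n+'0');print(n,-c['R'].T@c['t'],c['R'][2])
print(sensors.get_state())
E
```

```text
scene [-0.17289596  1.04345083  0.95360485] [ 0.43171964 -0.73007598 -0.52972372]
top [ 0.41639336 -0.18293557  1.39173088] [ 0.10025012 -0.00844004 -0.99492647]
wrist [ 0.24195046 -0.49848656  0.38416347] [-0.23437204 -0.077983   -0.96901414]
{'t': 0.15, 'qpos': array([-1.32860861e+00,  3.51128308e-01,  1.65227081e+00, -3.01877778e-05,
        1.13906531e+00, -8.45931293e-02]), 'qd': array([-0.00170408, -0.00316198, -0.00114625,  0.00110902,  0.00087286,
       -0.00021146]), 'effort': array([ 1.38600040e-03, -4.97460938e+01, -2.85345322e+01,  6.98668370e-02,
        2.46209709e-02, -9.66414200e-05]), 'eef_pos': array([ 0.17650657, -0.52063747,  0.2177188 ]), 'ee_rot': array([-4.33457099e-04,  9.86680332e-01,  1.62670626e-01, -4.79749355e-05]), 'force': array([ 0.40303688, -0.86113167, -0.30813598]), 'ft_torque': array([ 0.05283956, -0.02326078,  0.0162446 ]), 'finger_force': 0.0, 'grip_width': 0.09283702789710185}
```

View pics/top0.png

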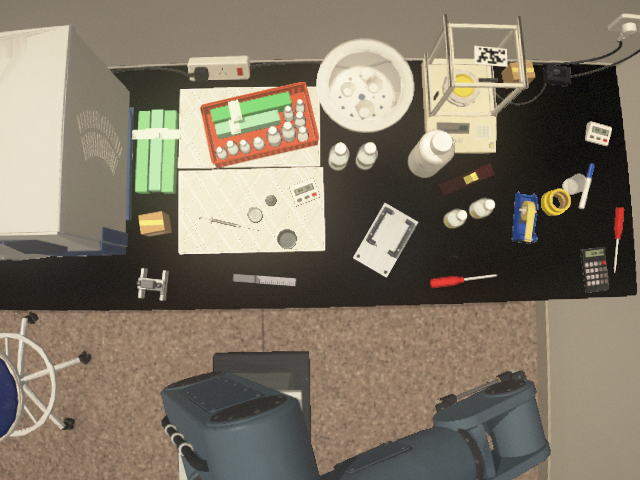

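View pics/scene0.png

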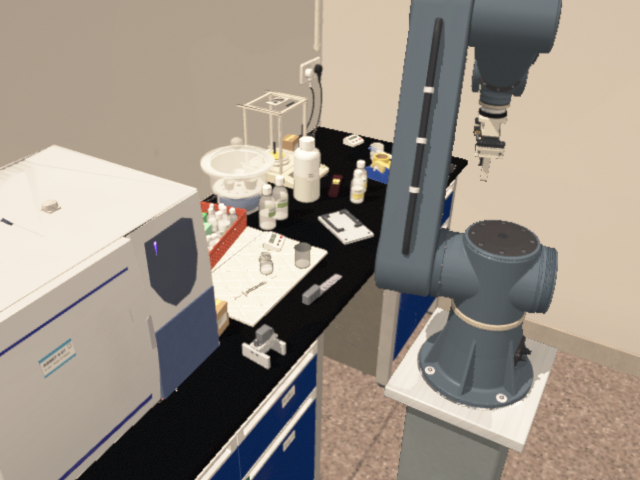

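The top view shows the spreader at about (153,285) with its skids running up the image. The gauge has its grip at (250,279) and its tip at (296,282). The nest is at (386,239), tilted. Next I'll get coarse world positions and upscaled crops.

Run:
```python
from h import *
c=load('top0');im=c['pixels'];s=load('scene0')
B=dict(sp=(125,255,180,308),ga=(225,265,305,295),ne=(345,195,425,282))
for n,(a,b,d,e) in B.items():
    g=cv2.cvtColor(im[b:e,a:d],cv2.COLOR_BGR2GRAY); m=(g>60).astype(np.uint8)
    cs=max(cv2.findContours(m,0,2)[0],key=cv2.contourArea); r=cv2.minAreaRect(cs)
    bp=cv2.boxPoints(r)+[a,b]; z=dict(sp=.02,ga=.01,ne=.01)[n]
    print(n,onz(c,bp,z)[:,:2].round(3).tolist(),onz(c,[np.array(r[0])+[a,b]],z).round(3))
A=[cv2.resize(im[b:e,a:d],None,fx=4,fy=4,interpolation=2) for a,b,d,e in B.values()]
sc=s['pixels'];A2=[cv2.resize(sc[320:370,235:295],None,fx=4,fy=4,interpolation=2),cv2.resize(sc[205:245,312:378],None,fx=4,fy=4,interpolation=2)]
W=np.zeros((600,800,3),np.uint8)
def put(i,x,y): W[y:y+i.shape[0],x:x+i.shape[1]]=i[:600-y,:800-x]
put(A[0],0,0);put(A[1],0,220);put(A[2],330,0);put(A2[0],0,350);put(A2[1],330,370)
cv2.imwrite('pics/m1.png',W)
```

```text
sp [[0.391, 0.257], [0.468, 0.25], [0.46, 0.169], [0.383, 0.176]] [[0.426 0.213 0.02 ]]
ga [[0.43, 0.03], [0.481, 0.025], [0.464, -0.156], [0.414, -0.152]] [[ 0.447 -0.063  0.01 ]]
ne [[0.482, -0.293], [0.625, -0.381], [0.571, -0.469], [0.429, -0.38]] [[ 0.526 -0.381  0.01 ]]
```

View pics/m1.png

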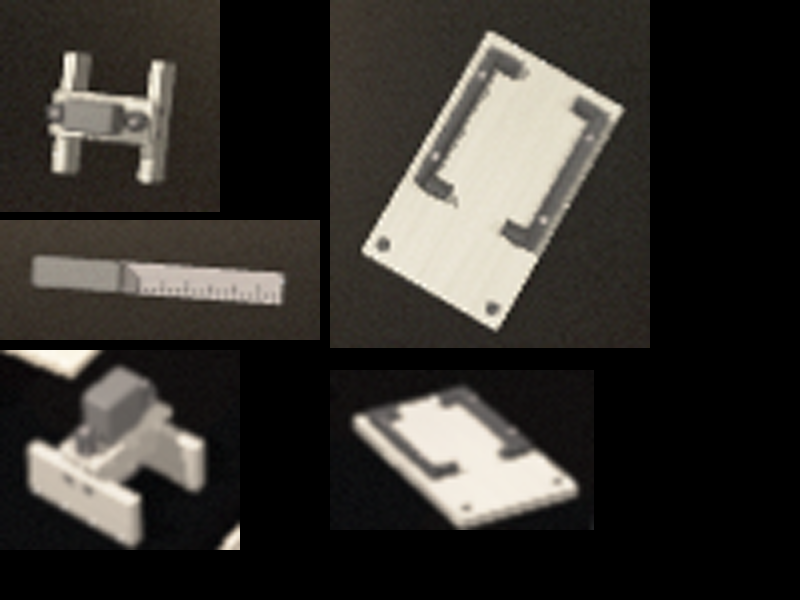

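The nest's front, with the screw holes, faces the robot, and its yaw is about -32°. The spreader yaw is about -5°. The gauge's tip points to -y. I'll look at the nest first with the wrist camera, since it's on the way.

```bash
cat >> h.py <<'E'
def yaw(st=None):
    w,x,y,z=(st or sensors.get_state())['ee_rot']; return np.degrees(np.arctan2(2*(x*y+w*z),1-2*(y*y+z*z)))
def go(T,psi=None):
    st=sensors.get_state(); y=yaw(st); a=np.radians(y); d=(np.array(T)-st['eef_pos'])*1000
    L=[d[0]*np.cos(a)+d[1]*np.sin(a), d[0]*np.sin(a)-d[1]*np.cos(a), -d[2]]
    print('yaw %.2f pos %s lin %s'%(y,st['eef_pos'].round(4),np.round(L,1)), '' if psi is None else 'turn %.2f'%(y-psi), 'norm %.0f'%np.linalg.norm(L))
E
python3 - <<'E'
from h import *
go([.53,-.38,.25],58)
c=load('top0');print(onz(c,[(456,218),(482,207),(450,282),(303,192),(287,239)],0.0).round(3))
E
```

```text
yaw 18.72 pos [ 0.1765 -0.5206  0.2177] lin [379.9 -19.7 -32.3] turn -39.28 norm 382
[[ 0.579 -0.57   0.   ]
 [ 0.607 -0.641  0.   ]
 [ 0.414 -0.547  0.   ]
 [ 0.654 -0.175  0.   ]
 [ 0.534 -0.131  0.   ]]
```

Request:
arm_command([
  {"linear": [20,-2,-3]},
  {"linear": [40,-2,-4]},
  {"linear": [40,-2,-4]},
  {"linear": [40,-2,-4]},
  {"linear": [40,-2,-4]},
  {"linear": [40,-2,-4]},
  {"linear": [40,-2,-4]},
  {"linear": [40,-2,-3]},
  {"linear": [40,-2,-2]},
  {"linear": [30,-1,0]},
  {"linear": [10,0,0]},
  {"linear": [0,0,0],"turn": -7.8},
  {"linear": [0,0,0],"turn": -7.8},
  {"linear": [0,0,0],"turn": -7.8},
  {"linear": [0,0,0],"turn": -7.9},
  {"linear": [0,0,0],"turn": -7.9},
  {"linear": [0,0,0]},
  {"linear": [0,0,0]},
])

```text
$.targets[0]: bad value
```

Run:
```python
from h import *
go([.53,-.38,.25],58)
c=cap('wrist');save(c,'n1')
```

```text
yaw 18.72 pos [ 0.1765 -0.5206  0.2177] lin [379.9 -19.7 -32.3] turn -39.28 norm 382
```

View pics/n1.png

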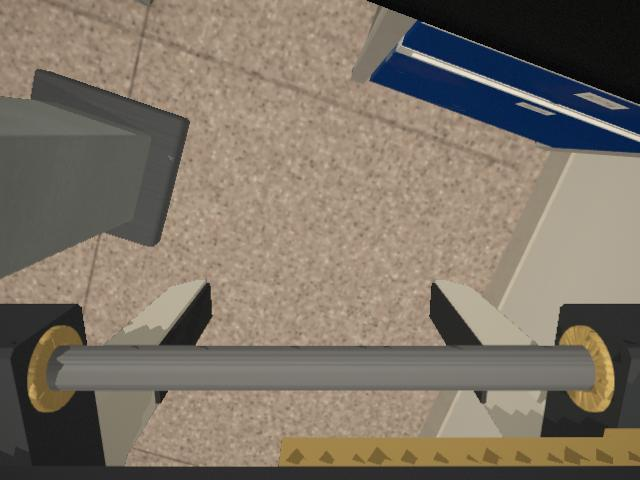

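The row was refused because every row needs "turn", so the arm hasn't moved. The picture shows the fingers in the lower half at rows 280-400, so the useful view lies ahead of the TCP along tool +x.

Request:
arm_command([
  {"linear": [20,-2,-3],"turn": 0},
  {"linear": [40,-2,-4],"turn": 0},
  {"linear": [40,-2,-4],"turn": 0},
  {"linear": [40,-2,-4],"turn": 0},
  {"linear": [40,-2,-4],"turn": 0},
  {"linear": [40,-2,-4],"turn": 0},
  {"linear": [40,-2,-4],"turn": 0},
  {"linear": [30,-2,-3],"turn": 0},
  {"linear": [10,-2,-2],"turn": 0},
  {"linear": [0,0,0],"turn": -7.8},
  {"linear": [0,0,0],"turn": -7.8},
  {"linear": [0,0,0],"turn": -7.8},
  {"linear": [0,0,0],"turn": -7.9},
  {"linear": [0,0,0],"turn": -7.9},
  {"linear": [0,0,0],"turn": 0},
  {"linear": [0,0,0],"turn": 0},
])

```text
t: 1.8
eef_pos: [0.4544, -0.4078, 0.25]
ee_rot: [-0.0, 0.876, 0.482, -0.0]
force: [-0.2, -0.5, 0.4]
grip_width: 0.0934
finger_force: 0.0
```

Run:
```python
from h import *
go([.53,-.38,.25],58)
c=cap('wrist');save(c,'n1')
```

```text
yaw 57.66 pos [ 0.4544 -0.4078  0.25  ] lin [63.9 49.   0. ] turn -0.34 norm 81
```

View pics/n1.png

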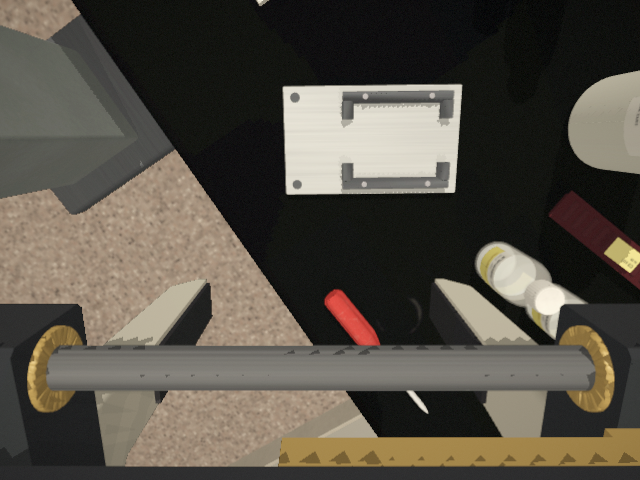

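The nest's plate corners are at (284,86), (461,84), (455,192) and (286,194), with the front to the left and the rails and pocket to the right. I'll shift for a second view and measure.

Request:
arm_command([
  {"linear": [20,20,10],"turn": 0},
  {"linear": [25,30,20],"turn": 0},
  {"linear": [0,0,20],"turn": 0},
  {"linear": [0,0,0],"turn": 0},
  {"linear": [0,0,0],"turn": 0},
])

```text
t: 2.35
eef_pos: [0.5208, -0.3961, 0.2005]
ee_rot: [-0.0, 0.875, 0.483, -0.0]
force: [-0.1, -0.5, -0.1]
grip_width: 0.0931
finger_force: 0.0
```

```bash
cat >> h.py <<'E'
def quad(c,box,lo=110,sat=60):
    a,b,d,e=box; im=c['pixels'][b:e,a:d]; g=cv2.cvtColor(im,cv2.COLOR_BGR2GRAY)
    s=cv2.cvtColor(im,cv2.COLOR_BGR2HSV)[...,1]
    m=((g>lo)&(s<sat)).astype(np.uint8)
    cs=max(cv2.findContours(m,0,1)[0],key=cv2.contourArea); h=cv2.convexHull(cs)
    q=cv2.approxPolyDP(h,0.03*cv2.arcLength(h,True),True).reshape(-1,2).astype(float)
    # refine by line fits
    pts=cs.reshape(-1,2).astype(float);L=[];n=len(q)
    for i in range(n):
        A,Bq=q[i],q[(i+1)%n]; u=(Bq-A)/np.linalg.norm(Bq-A); t=(pts-A)@u/np.linalg.norm(Bq-A); dd=np.abs((pts-A)@[-u[1],u[0]])
        s_=pts[(dd<2.5)&(t>.08)&(t<.92)]; L.append(cv2.fitLine(s_.astype(np.float32),cv2.DIST_HUBER,0,.01,.01).ravel())
    out=[]
    for i in range(n):
        p,r=L[i-1],L[i]; k=np.linalg.solve(np.c_[p[:2],-r[:2]],r[2:]-p[2:]); out.append(p[2:]+k[0]*p[:2])
    return np.array(out,float)+[a,b]
E
python3 - <<'E'
from h import *
c2=cap('wrist');save(c2,'n2');c1=load('n1');ct=load('top0')
g=onz(c1,[(284,86),(461,84),(455,192),(286,194)],.01);p=proj(c2,g);print(p.round(0).tolist())
def box(p,m=18):
    lo=np.maximum(p.min(0)-m,0).astype(int);hi=(p.max(0)+m).astype(int);return (*lo,*hi)
def match(c):
    q=quad(c,box(proj(c,g))); pr=proj(c,g); return np.array([q[np.argmin(np.linalg.norm(q-x,axis=1))] for x in pr])
Q=[match(c) for c in(c1,c2,ct)]
for q in Q: print(q.round(1).tolist())
print(tri(c1,Q[0],c2,Q[1]).round(4)); print(tri(c2,Q[1],ct,Q[2]).round(4))
for c,q in zip((c1,c2,ct),Q):
    P=onz(c,q,.01)[:,:2]; f=(P[0]+P[3])/2;b=(P[1]+P[2])/2;u=(b-f)/np.linalg.norm(b-f)
    print('len',np.linalg.norm(b-f),'w',np.linalg.norm(P[0]-P[3]),np.linalg.norm(P[1]-P[2]),'yaw',np.degrees(np.arctan2(u[1],u[0])),'pocket',(f+b)/2+.0225*u)
E
```

```text
[[220.0, 137.0], [416.0, 135.0], [412.0, 251.0], [226.0, 252.0]]
[[282.6, 86.3], [461.5, 83.6], [454.2, 191.8], [286.4, 193.7]]
[[219.1, 137.2], [416.9, 135.2], [411.5, 250.6], [226.8, 252.3]]
[[352.6, 257.3], [384.5, 202.3], [417.5, 221.6], [386.2, 277.0]]
[[ 4.848e-01 -2.954e-01  7.800e-03  2.000e-04]
 [ 6.249e-01 -3.814e-01  9.000e-03  3.000e-04]
 [ 5.727e-01 -4.662e-01  8.700e-03  4.000e-04]
 [ 4.333e-01 -3.800e-01  1.000e-02  2.000e-04]]
[[ 4.840e-01 -2.961e-01  6.900e-03  2.000e-03]
 [ 6.125e-01 -3.734e-01  7.500e-02  5.000e-04]
 [ 5.721e-01 -4.674e-01  4.600e-03  1.800e-03]
 [ 4.314e-01 -3.809e-01  4.700e-03  4.000e-04]]
len 0.16359336361932816 w 0.09887647274826404 0.09923391226545117 yaw -31.569191007899622 pocket [ 0.54788173 -0.39236387]
len 0.1637441909466855 w 0.0991115335100573 0.09917884648195906 yaw -31.594976022250336 pocket [ 0.54815621 -0.39259839]
len 0.16336786976174986 w 0.09846139121345535 0.09788218837227207 yaw -31.653912991448486 pocket [ 0.54596017 -0.39317232]
```

The nest is consistent across the views: height about 9 mm, size 164x99 mm, yaw -31.6°, pocket at (0.548,-0.3925). Next is the spreader, but first I'll check the clearance to the instrument.

Run:
```python
from h import *
c=load('top0');print(onz(c,[(128,252),(131,215),(100,258),(155,223)],0.0).round(3).tolist());print(onz(c,[(0,232),(118,232),(128,233)],0.14).round(3).tolist())
s=load('scene0');print('scene: blue bottom right edge',onz(s,[(219,350),(177,390),(250,325)],0).round(3).tolist())
go([.42,.143,.25],85)
```

```text
[[0.508, 0.281, 0.0], [0.605, 0.274, 0.0], [0.494, 0.357, 0.0], [0.582, 0.21, 0.0]]
[[0.553, 0.563, 0.14], [0.546, 0.259, 0.14], [0.544, 0.235, 0.14]]
scene: blue bottom right edge [[0.521, 0.256, 0.0], [0.521, 0.401, 0.0], [0.511, 0.147, 0.0]]
yaw 57.83 pos [ 0.521  -0.3964  0.2013] lin [ 402.9 -372.7  -48.7] turn -27.17 norm 551
```

Request:
arm_command([
  {"linear": [16,-14,-25],"turn": 0},
  {"linear": [31,-29,-24],"turn": 0},
  {"linear": [31,-29,0],"turn": 0},
  {"linear": [31,-29,0],"turn": 0},
  {"linear": [31,-29,0],"turn": 0},
  {"linear": [31,-29,0],"turn": 0},
  {"linear": [31,-29,0],"turn": 0},
  {"linear": [31,-29,0],"turn": 0},
  {"linear": [31,-29,0],"turn": 0},
  {"linear": [31,-29,0],"turn": 0},
  {"linear": [31,-29,0],"turn": 0},
  {"linear": [31,-29,0],"turn": 0},
  {"linear": [31,-29,0],"turn": 0},
  {"linear": [15,-11,0],"turn": -6.8},
  {"linear": [0,0,0],"turn": -6.8},
  {"linear": [0,0,0],"turn": -6.8},
  {"linear": [0,0,0],"turn": -6.8},
  {"linear": [0,0,0],"turn": 0},
  {"linear": [0,0,0],"turn": 0},
])

```text
t: 4.3
eef_pos: [0.4194, 0.1434, 0.25]
ee_rot: [0.0, 0.738, 0.675, 0.001]
force: [0.8, 1.3, -1.0]
grip_width: 0.0931
finger_force: 0.0
```

Run:
```python
from h import *
go([.42,.143,.25],85)
c=cap('wrist');save(c,'s1')
```

```text
yaw 84.87 pos [0.4194 0.1434 0.25  ] lin [-0.3  0.7  0. ] turn -0.13 norm 1
```

View pics/s1.png

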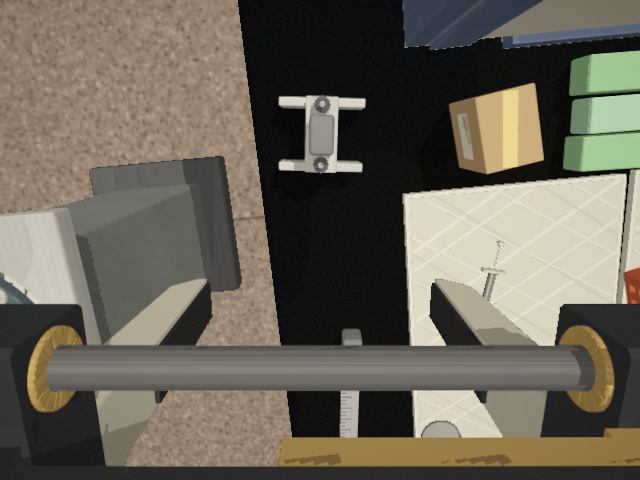

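The spreader is seen with its grip top at (321,133), thumb screws at (321,103) and (321,165), and skids nearly along the image rows. I'll take a second, closer view.

Request:
arm_command([
  {"linear": [15,10,10],"turn": 0},
  {"linear": [25,15,20],"turn": 0},
  {"linear": [0,0,20],"turn": 0},
  {"linear": [0,0,0],"turn": 0},
  {"linear": [0,0,0],"turn": 0},
])

```text
t: 4.85
eef_pos: [0.4474, 0.1811, 0.1997]
ee_rot: [-0.0, 0.737, 0.676, -0.0]
force: [0.7, 0.5, 0.8]
grip_width: 0.0926
finger_force: 0.0
```

Run:
```python
from h import *
c2=cap('wrist');save(c2,'s2');c1=load('s1');go([.426,.213,.2])
ctr=onz(c1,[(321,134)],.075);p=proj(c2,ctr)[0];print(ctr,p)
W=[]
for c,q in((c1,(321,134)),(c2,p)):
    x,y=np.array(q).astype(int);k=int(80)
    W.append(cv2.resize(c['pixels'][y-65:y+65,x-65:x+65],None,fx=3,fy=3,interpolation=2)); print(x-65,y-65)
    print(c['pixels'][y,x], c['pixels'][y-35:y+36:5,x].mean(1).astype(int),c['pixels'][y,x-30:x+31:3].mean(1).astype(int))
cv2.imwrite('pics/m2.png',np.hstack(W))
```

```text
yaw 85.04 pos [0.4477 0.1812 0.2002] lin [ 29.9 -24.4   0.2]  norm 39
[[0.42701096 0.21142774 0.075     ]] [286.36443279 193.11243284]
256 69
[142 148 151] [101 174  73 118 149 148 148 147 146 145 144 107  69 135 104] [  8  10   6  11  10 154 112 143 147 146 147 147 146 146 134 200  10  14
  11  15  13]
221 128
[141 147 151] [166  91 108 142 147 146 146 146 145 145 144 135  68 181  75] [ 14  13   9   6   8  40 122 146 145 144 146 144 144 146 140  97 200 187
  13   9  14]
```

View pics/m2.png

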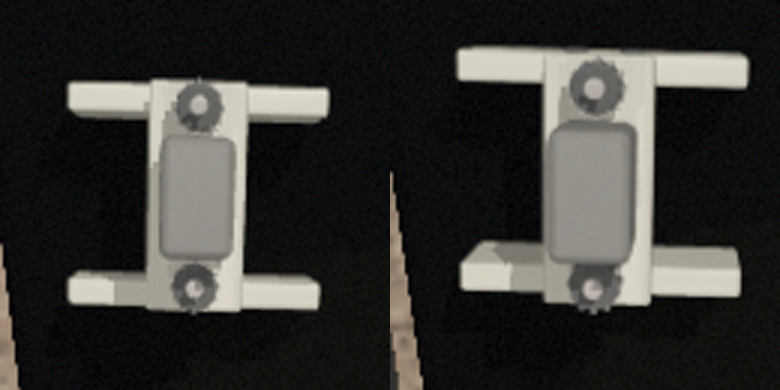

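The crops show the grip top clearly, with studs at crop (199,105)/(194,288) on the left and (595,88)/(594,289) on the right. Now the measurement.

Run:
```python
from h import *
c1,c2=load('s1'),load('s2')
C=[]
for c,q in((c1,(321,134)),(c2,(286,193))):
    g=cv2.cvtColor(c['pixels'],cv2.COLOR_BGR2GRAY);m=((g>136)&(g<158)).astype(np.uint8)
    m=cv2.morphologyEx(m,cv2.MORPH_OPEN,np.ones((3,3)));w=np.zeros_like(m);w[q[1]-35:q[1]+36,q[0]-22:q[0]+23]=1
    n,l,s,_=cv2.connectedComponentsWithStats(m*w);k=l[q[1],q[0]];cs=cv2.findContours((l==k).astype(np.uint8),0,1)[0][0]
    r=cv2.minAreaRect(cs);b=cv2.boxPoints(r);P=onz(c,b,.075)[:,:2];e=P[1]-P[0],P[2]-P[1];e=sorted(e,key=np.linalg.norm)
    print(r,[np.linalg.norm(x).round(4) for x in e],'longyaw',np.degrees(np.arctan2(e[1][1],e[1][0]))%180,'ctr',onz(c,[r[0]],.075).round(4));C.append(r[0])
print('grip tri',tri(c1,[C[0]],c2,[C[1]]).round(4))
S1=np.array([(199,105),(194,288)])/3+[256,69];S2=np.array([(595-390,88),(594-390,289)])/3+[221,128]
T=tri(c1,S1,c2,S2);print(T.round(4))
for c,S in((c1,S1),(c2,S2)):
    P=onz(c,S,.061);d=P[0]-P[1];print('yaw',np.degrees(np.arctan2(d[1],d[0])),np.linalg.norm(d),P.mean(0).round(4))
```

```text
((321.5, 133.5), (37.0, 19.0), 90.0) [np.float64(0.0149), np.float64(0.0284)] longyaw 85.24672047574161 ctr [[0.4274 0.2118 0.075 ]]
((287.0, 192.5), (41.0, 22.0), 90.0) [np.float64(0.0152), np.float64(0.0287)] longyaw 84.30015720276518 ctr [[0.4275 0.2118 0.075 ]]
grip tri [[0.4274 0.2118 0.0746 0.    ]]
[[4.303e-01 2.349e-01 5.850e-02 1.000e-04]
 [4.248e-01 1.861e-01 5.950e-02 6.000e-04]]
yaw 83.31550514343061 0.04875882688840171 [0.4274 0.2106 0.061 ]
yaw 83.7185547930217 0.04905134691644673 [0.4279 0.2106 0.061 ]
```

The spreader centre is (0.4275,0.2112), the grip top triangulates to z=0.0746 and the stud spacing is 49 mm, all as expected. Tool yaw has to be 83.6°. Now the grasp.

Request:
arm_command([
  {"linear": [14,-11,0],"turn": 0},
  {"linear": [14.1,-11.7,0],"turn": 0},
  {"linear": [0,0,0],"turn": 1.4},
  {"linear": [0,0,20],"turn": 0},
  {"linear": [0,0,30],"turn": 0},
  {"linear": [0,0,30],"turn": 0},
  {"linear": [0,0,20],"turn": 0},
  {"linear": [0,0,15],"turn": 0},
  {"linear": [0,0,13],"turn": 0},
  {"linear": [0,0,0],"turn": 0},
  {"linear": [0,0,0],"turn": 0},
], fingers=60)

```text
t: 6.0
eef_pos: [0.4279, 0.2111, 0.0719]
ee_rot: [0.0, 0.745, 0.667, 0.0]
force: [-0.7, -0.5, -0.2]
grip_width: 0.06
finger_force: 0.0
```

Request:
arm_command([
  {"linear": [0,0,0],"turn": 0},
  {"linear": [0,0,0],"turn": 0},
  {"linear": [0,0,0],"turn": 0},
  {"linear": [0,0,0],"turn": 0},
  {"linear": [0,0,0],"turn": 0},
  {"linear": [0,0,0],"turn": 0},
  {"linear": [0,0,0],"turn": 0},
  {"linear": [0,0,0],"turn": 0},
], fingers=0)

```text
t: 6.8
eef_pos: [0.4268, 0.2113, 0.0711]
ee_rot: [-0.0, 0.745, 0.667, -0.0]
force: [-4.9, 1.3, 2.8]
grip_width: 0.0195
finger_force: 30.0
```

Gripped at a 19.5 mm opening. Lift.

Request:
arm_command([
  {"linear": [0,0,-10],"turn": 0},
  {"linear": [0,0,-20],"turn": 0},
  {"linear": [0,0,-30],"turn": 0},
  {"linear": [0,0,-30],"turn": 0},
  {"linear": [0,0,-30],"turn": 0},
  {"linear": [0,0,-10],"turn": 0},
  {"linear": [0,0,0],"turn": 0},
  {"linear": [0,0,0],"turn": 0},
])

```text
t: 7.6
eef_pos: [0.4265, 0.211, 0.1998]
ee_rot: [-0.0, 0.745, 0.667, -0.001]
force: [-0.7, -1.1, -7.1]
grip_width: 0.0191
finger_force: 30.0
```

Run:
```python
from h import *
print(sensors.get_state()['force'],sensors.get_state()['grip_width']);go([.5477,-.3925,.2],58.4)
```

```text
[-0.66697989 -1.08350063 -7.13991362] 0.019108719793648872
yaw 83.72 pos [0.4265 0.211  0.1998] lin [-5.866e+02  1.864e+02 -2.000e-01] turn 25.32 norm 616
```

Request:
arm_command([
  {"linear": [-20,6.4,0],"turn": 0},
  {"linear": [-36,11.4,0],"turn": 0},
  {"linear": [-36,11.4,0],"turn": 0},
  {"linear": [-36,11.4,0],"turn": 0},
  {"linear": [-36,11.4,0],"turn": 0},
  {"linear": [-36,11.4,0],"turn": 0},
  {"linear": [-36,11.4,0],"turn": 0},
  {"linear": [-36,11.4,0],"turn": 0},
  {"linear": [-36,11.4,0],"turn": 0},
  {"linear": [-36,11.4,0],"turn": 0},
  {"linear": [-36,11.4,0],"turn": 0},
  {"linear": [-36,11.4,0],"turn": 0},
  {"linear": [-36,11.4,0],"turn": 0},
  {"linear": [-36,11.4,0],"turn": 0},
  {"linear": [-36,11.4,0],"turn": 0},
  {"linear": [-36,11.4,0],"turn": 0},
  {"linear": [-20,6.4,0],"turn": 0},
  {"linear": [-6.6,2.6,0],"turn": 0},
])

```text
t: 9.4
eef_pos: [0.5476, -0.3938, 0.1981]
ee_rot: [-0.002, 0.745, 0.667, -0.0]
force: [-0.2, 0.3, -7.4]
grip_width: 0.0193
finger_force: 30.0
```

Request:
arm_command([
  {"linear": [0,0,0],"turn": 6.3},
  {"linear": [0,0,0],"turn": 6.3},
  {"linear": [0,0,0],"turn": 6.3},
  {"linear": [0,0,0],"turn": 6.3},
  {"linear": [0,0,0],"turn": 0},
  {"linear": [0,0,0],"turn": 0},
])

```text
t: 10.0
eef_pos: [0.5482, -0.3914, 0.2001]
ee_rot: [-0.001, 0.872, 0.49, -0.0]
force: [0.3, -0.2, -7.1]
grip_width: 0.0192
finger_force: 30.0
```

Run:
```python
from h import *
go([.5477,-.3925,.2],58.4);c=cap('wrist');save(c,'p1')
```

```text
yaw 58.73 pos [ 0.5482 -0.3914  0.2001] lin [-1.2  0.2  0.1] turn 0.33 norm 1
```

View pics/p1.png

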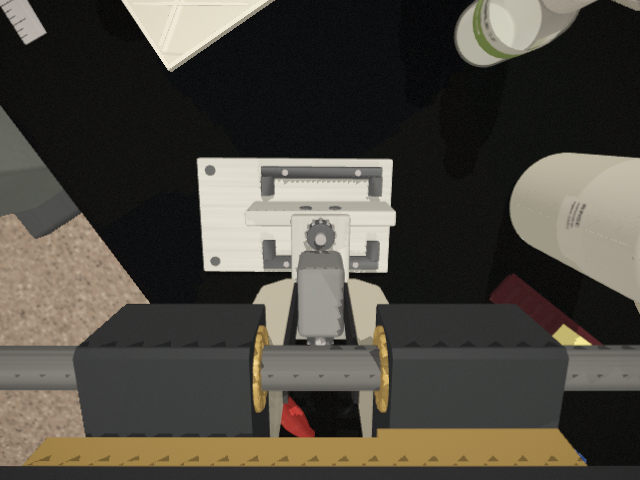

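The spreader is held level over the nest. The pocket rails are at columns 262-382 and the spreader's skid is centred at column 320. Correct by a millimetre and descend.

Request:
arm_command([
  {"linear": [-1.2,0.2,10],"turn": 0.3},
  {"linear": [0,0,25],"turn": 0},
  {"linear": [0,0,30],"turn": 0},
  {"linear": [0,0,20],"turn": 0},
  {"linear": [0,0,10],"turn": 0},
  {"linear": [0,0,0],"turn": 0},
  {"linear": [0,0,0],"turn": 0},
  {"linear": [0,0,3],"turn": 0},
  {"linear": [0,0,3],"turn": 0},
  {"linear": [0,0,3],"turn": 0},
  {"linear": [0,0,3],"turn": 0},
  {"linear": [0,0,3],"turn": 0},
  {"linear": [0,0,3],"turn": 0},
  {"linear": [0,0,3],"turn": 0},
  {"linear": [0,0,0],"turn": 0},
  {"linear": [0,0,0],"turn": 0},
])

```text
t: 11.65
eef_pos: [0.5479, -0.3933, 0.0851]
ee_rot: [-0.0, 0.874, 0.486, -0.0]
force: [0.6, -0.4, -7.3]
grip_width: 0.0192
finger_force: 30.0
```

Request:
arm_command([
  {"linear": [0,0,1],"turn": 0},
  {"linear": [0,0,1],"turn": 0},
  {"linear": [0,0,1],"turn": 0},
  {"linear": [0,0,1],"turn": 0},
  {"linear": [0,0,0.5],"turn": 0},
  {"linear": [0,0,0],"turn": 0},
  {"linear": [0,0,0],"turn": 0},
])

```text
t: 12.35
eef_pos: [0.548, -0.3932, 0.0812]
ee_rot: [0.0, 0.874, 0.487, 0.0]
force: [-4.2, 2.8, 2.9]
grip_width: 0.0193
finger_force: 30.0
```

Run:
```python
from h import *
s=sensors.get_state();print(s['force'],s['ft_torque'],s['eef_pos'])
```

```text
[-4.23011186  2.8302867   2.86100267] [0.68904679 0.49576758 0.02571494] [ 0.54800218 -0.39322392  0.08118175]
```

Contact is at z=0.0812, as predicted for the floor. Release and rise.

Request:
arm_command([
  {"linear": [0,0,0],"turn": 0},
  {"linear": [0,0,0],"turn": 0},
  {"linear": [0,0,0],"turn": 0},
  {"linear": [0,0,0],"turn": 0},
  {"linear": [0,0,-10],"turn": 0},
  {"linear": [0,0,-25],"turn": 0},
  {"linear": [0,0,-30],"turn": 0},
  {"linear": [0,0,-30],"turn": 0},
  {"linear": [0,0,-24],"turn": 0},
  {"linear": [-25,0,0],"turn": 0},
  {"linear": [-25,0,0],"turn": 0},
  {"linear": [-10,0,0],"turn": 0},
  {"linear": [0,0,0],"turn": 0},
  {"linear": [0,0,0],"turn": 0},
], fingers=60)

```text
t: 13.75
eef_pos: [0.5166, -0.4438, 0.1997]
ee_rot: [-0.0, 0.874, 0.486, 0.0]
force: [0.4, 0.1, 0.7]
grip_width: 0.0598
finger_force: 0.0
```

Run:
```python
from h import *
go([.5477,-.3925,.2],58.4);c=cap('wrist');save(c,'q1')
g=onz(load('n2'),[(219.1,137.2),(416.9,135.2),(411.5,250.6),(226.8,252.3)],.01)
p=proj(c,g);print(p)
lo=p.min(0).astype(int)-15;hi=p.max(0).astype(int)+15
cv2.imwrite('pics/q1c.png',cv2.resize(c['pixels'][lo[1]:hi[1],lo[0]:hi[0]],None,fx=3,fy=3,interpolation=2)[:600,:800]);print(lo)
```

```text
yaw 58.22 pos [ 0.5166 -0.4438  0.1997] lin [59.9 -0.6 -0.3] turn -0.18 norm 60
[[189.3021094   81.73719965]
 [393.66384853  81.06188063]
 [388.89817132 203.66808498]
 [198.42167622 204.20197076]]
[174  66]
```

View pics/q1c.png

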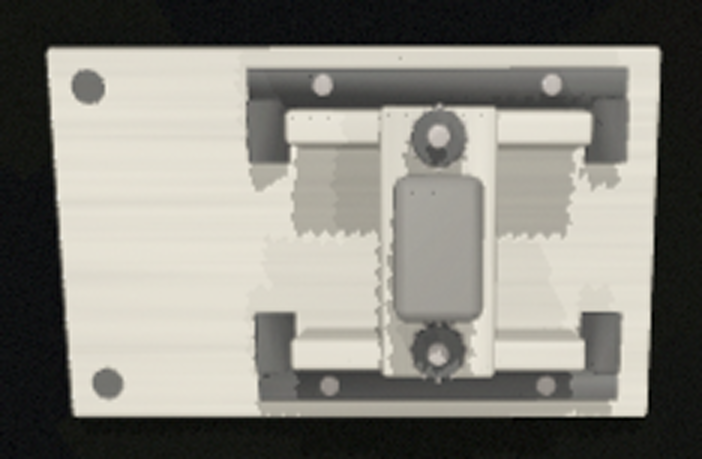

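The spreader sits square in the pocket between the rails. Studs are at crop (438,136) and (438,352), i.e. (320,111) and (320,183) in the full picture. Now the gauge.

Run:
```python
from h import *
c=load('q1');P=onz(c,[(320,111.3),(320,183.3)],.071);d=P[0]-P[1];print(P.mean(0),np.linalg.norm(d),np.degrees(np.arctan2(d[1],d[0])))
t=load('top0');print(onz(t,[(233,279),(254,281),(296,282)],.01).round(3).tolist())
go([.445,-.16,.27],85)
```

```text
[ 0.54806448 -0.39339042  0.071     ] 0.04847494349201436 58.23002061574329
[[0.435, 0.006, 0.01], [0.429, -0.047, 0.01], [0.424, -0.153, 0.01]]
yaw 58.26 pos [ 0.5168 -0.4435  0.1996] lin [ 203.3 -210.3  -70.4] turn -26.74 norm 301
```

Request:
arm_command([
  {"linear": [10,-11,-20],"turn": 0},
  {"linear": [25,-28,-25],"turn": 0},
  {"linear": [25,-28,-25],"turn": 0},
  {"linear": [25,-28,0],"turn": 0},
  {"linear": [25,-28,0],"turn": 0},
  {"linear": [25,-28,0],"turn": 0},
  {"linear": [25,-28,0],"turn": 0},
  {"linear": [25,-28,0],"turn": 0},
  {"linear": [13,-12,0],"turn": -6.9},
  {"linear": [0,0,0],"turn": -6.9},
  {"linear": [0,0,0],"turn": -6.9},
  {"linear": [0,0,0],"turn": -6.9},
  {"linear": [0,0,0],"turn": 0},
  {"linear": [0,0,0],"turn": 0},
], fingers=60)

```text
t: 15.2
eef_pos: [0.4345, -0.1602, 0.2697]
ee_rot: [0.0, 0.733, 0.68, 0.0]
force: [0.3, 0.1, 0.2]
grip_width: 0.0603
finger_force: 0.0
```

Run:
```python
from h import *
go([.435,-.16,.27],86);c=cap('wrist');save(c,'g1')
print(proj(c,[(.435,.006,.01),(.429,-.047,.01),(.424,-.153,.01)]))
```

```text
yaw 85.66 pos [ 0.4345 -0.1602  0.2697] lin [ 0.2  0.5 -0.3] turn -0.34 norm 1
[[306.55076889  26.02887199]
 [304.91884625  86.67948586]
 [308.77506846 196.46336795]]
```

Request:
arm_command([
  {"linear": [20,0,20],"turn": 0},
  {"linear": [40,-10,30],"turn": 0},
  {"linear": [30,0,20],"turn": 0},
  {"linear": [0,0,0],"turn": 0},
  {"linear": [0,0,0],"turn": 0},
])

```text
t: 15.75
eef_pos: [0.4313, -0.0707, 0.2003]
ee_rot: [-0.0, 0.732, 0.681, -0.0]
force: [-0.0, 0.1, 0.6]
grip_width: 0.0597
finger_force: 0.0
```

Run:
```python
from h import *
go([.435,-.16,.27],86);c=cap('wrist');save(c,'g2')
p=proj(c,[(.435,.006,.01),(.429,-.047,.01),(.424,-.153,.01)]);print(p)
A=load('g1')['pixels'][:400,240:400];B=c['pixels'][:400,200:440]
cv2.imwrite('pics/m3.png',np.hstack([cv2.resize(A,None,fx=1.5,fy=1.5),cv2.resize(B,None,fx=1.5,fy=1.5)]))
```

```text
yaw 85.81 pos [ 0.4313 -0.0707  0.2003] lin [-88.8  10.2 -69.7] turn -0.19 norm 113
[[317.14168849 123.42176306]
 [314.75596562 188.28232771]
 [318.10340068 304.17580155]]
```

View pics/m3.png

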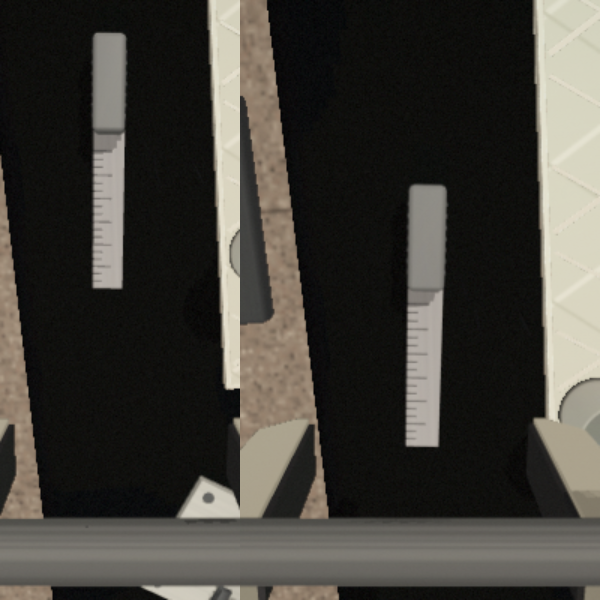

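Gauge visible in both: grip top at about (313,55) in g1 and (325,157) in g2, with the tip at (312,192) and (322,297).

Run:
```python
from h import *
R=[]
for n,b,gy,by in(('g1',(290,10,335,215),(24,84),(104,188)),('g2',(300,110,350,310),(126,188),(208,292))):
    c=load(n);g=cv2.cvtColor(c['pixels'],cv2.COLOR_BGR2GRAY);m=np.zeros_like(g);m[b[1]:b[3],b[0]:b[2]]=(g[b[1]:b[3],b[0]:b[2]]>60)
    ys=np.where(m.any(1))[0];top,bot=ys[0],ys[-1]+1
    f=lambda y:(np.where(m[y])[0][[0,-1]]).mean()
    pb=np.polyfit(*zip(*[(y,f(y)) for y in range(*by)]),1);pg=np.polyfit(*zip(*[(y,f(y)) for y in range(gy[0]+3,gy[1]-3)]),1)
    # grip/blade junction: brightness step along centre line
    prof=[int(g[y,int(round(np.polyval(pg,y)))]) for y in range(gy[1]-6,gy[1]+16)]
    tip=(np.polyval(pb,bot),bot-.5);tp=(np.polyval(pg,top),top-.5)
    P=onz(c,[tip,(np.polyval(pb,by[0]),by[0])],.002);d=P[0]-P[1];print(n,top,bot,prof,'blade yaw',np.degrees(np.arctan2(d[1],d[0])),'tip',P[0].round(4))
    G=onz(c,[tp,(np.polyval(pg,gy[1]-2),gy[1]-2)],.028);d=G[1]-G[0];print('grip end',G[0].round(4),'grip yaw',np.degrees(np.arctan2(d[1],d[0])),'len',np.linalg.norm(P[0][:2]-G[0][:2]))
    R.append((c,tip,tp))
print(tri(R[0][0],[R[0][1],R[0][2]],R[1][0],[R[1][1],R[1][2]]).round(4))
```

```text
g1 22 193 [143, 142, 143, 142, 142, 141, 138, 121, 102, 85, 73, 87, 126, 127, 127, 126, 127, 125, 126, 128, 127, 122] blade yaw -95.28811538109582 tip [ 0.4265 -0.1502  0.002 ]
grip end [0.441  0.0051 0.028 ] grip yaw -95.12159213661315 len 0.15600503203669902
g2 123 298 [137, 137, 138, 137, 137, 138, 136, 136, 135, 130, 115, 102, 111, 126, 123, 124, 125, 125, 124, 119, 99, 115] blade yaw -95.3515313795044 tip [ 0.4267 -0.1499  0.002 ]
grip end [0.4411 0.0058 0.028 ] grip yaw -95.09361978312245 len 0.1564022629486716
[[ 4.266e-01 -1.503e-01  9.000e-04  3.000e-04]
 [ 4.411e-01  5.900e-03  2.470e-02  2.000e-04]]
```

The gauge's length measures 156 mm, its heights check, its yaw is -95.25° and its grip centre is (0.4384,-0.0225). Grasp it.

Request:
arm_command([
  {"linear": [15,1.6,0],"turn": 0},
  {"linear": [25,2,0],"turn": 0},
  {"linear": [8.6,0,20],"turn": 0},
  {"linear": [0,0,40],"turn": 1},
  {"linear": [0,0,40],"turn": 0},
  {"linear": [0,0,35],"turn": 0},
  {"linear": [0,0,20],"turn": 0},
  {"linear": [0,0,10],"turn": 0},
  {"linear": [0,0,5],"turn": 0},
  {"linear": [0,0,0],"turn": 0},
  {"linear": [0,0,0],"turn": 0},
], fingers=60)

```text
t: 16.9
eef_pos: [0.439, -0.023, 0.0311]
ee_rot: [0.001, 0.738, 0.674, 0.001]
force: [-0.3, 0.1, 1.2]
grip_width: 0.0601
finger_force: 0.0
```

Request:
arm_command([
  {"linear": [0,0,0],"turn": 0},
  {"linear": [0,0,0],"turn": 0},
  {"linear": [0,0,0],"turn": 0},
  {"linear": [0,0,0],"turn": 0},
  {"linear": [0,0,0],"turn": 0},
  {"linear": [0,0,0],"turn": 0},
  {"linear": [0,0,0],"turn": 0},
  {"linear": [0,0,0],"turn": 0},
], fingers=0)

```text
t: 17.7
eef_pos: [0.4382, -0.0228, 0.0302]
ee_rot: [-0.0, 0.738, 0.674, -0.0]
force: [0.2, 0.3, -1.3]
grip_width: 0.0024
finger_force: 0.0
```

Request:
arm_command([
  {"linear": [0,0,-5],"turn": 0},
  {"linear": [0,0,-10],"turn": 0},
  {"linear": [0,0,-20],"turn": 0},
  {"linear": [0,0,-30],"turn": 0},
  {"linear": [0,0,-30],"turn": 0},
  {"linear": [0,0,-15],"turn": 0},
  {"linear": [0,0,0],"turn": 0},
  {"linear": [0,0,0],"turn": 0},
])

```text
t: 18.5
eef_pos: [0.4381, -0.0227, 0.1402]
ee_rot: [0.0, 0.738, 0.674, 0.0]
force: [-0.1, -0.2, -0.7]
grip_width: 0.0004
finger_force: 0.0
```

Run:
```python
from h import *
u=np.array([np.cos(np.radians(-31.7)),np.sin(np.radians(-31.7))])
P=np.array([.548,-.3928])
for x in(-.170,): go([*(P+u*x),.14],148.3)
c=cap('scene');save(c,'sc1')
```

```text
yaw 84.82 pos [ 0.4381 -0.0227  0.1402] lin [-2.827e+02 -9.300e+00  2.000e-01] turn -63.48 norm 283
```

The grasp missed: the fingers closed to zero. Look at what happened.

Run:
```python
from h import *
c=cap('wrist');save(c,'g3');t=cap('top');save(t,'top1');s=load('sc1')
W=np.zeros((600,800,3),np.uint8);W[:480,:640]=c['pixels']
W[0:240,480:800]=cv2.resize(s['pixels'][230:330,270:403],(320,240));W[240:440,480:800]=cv2.resize(t['pixels'][240:310,210:322],(320,200))
cv2.imwrite('pics/m4.png',W)
print(proj(c,[(.4384,-.0225,.028)]))
```

```text
[[320.16509162 236.8029007 ]]
```

View pics/m4.png

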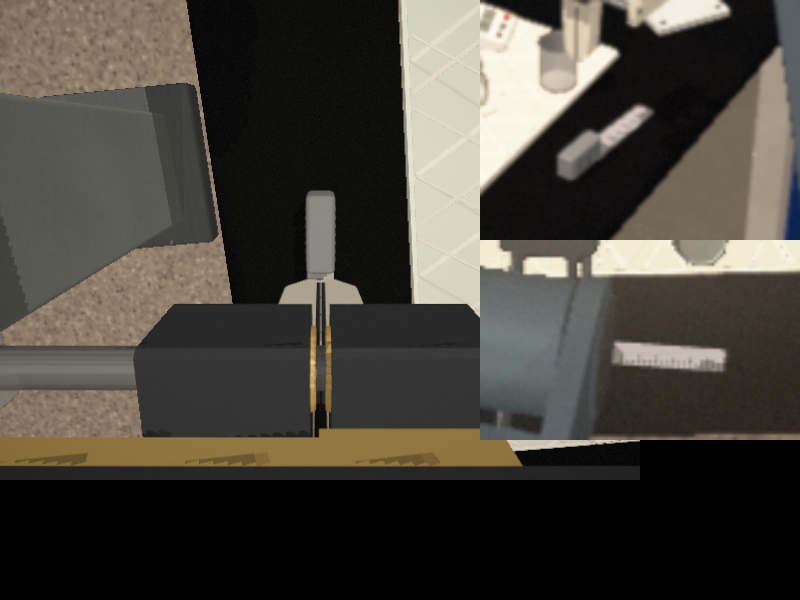

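Run:
```python
from h import *
c=load('g3');st=sensors.get_state();p=st['eef_pos']
print('tip proj',proj(c,[(p[0],p[1],p[2]-.025),(p[0],p[1],p[2])]))
g=cv2.cvtColor(c['pixels'],cv2.COLOR_BGR2GRAY);m=np.zeros_like(g);m[170:290,295:350]=g[170:290,295:350]>70
ys=np.where(m.any(1))[0];ex=[np.where(m[y])[0][[0,-1]] for y in range(195,270,10)];print(ys[0],[tuple(e) for e in ex])
mid=[(e.mean(),y) for e,y in zip(ex,range(195,270,10))];k=np.polyfit([q[1] for q in mid],[q[0] for q in mid],1)
P=onz(c,[(np.polyval(k,ys[0]),ys[0]-.5),(np.polyval(k,268),268)],.028);d=P[1]-P[0];print(P.round(4),np.degrees(np.arctan2(d[1],d[0])))
print('profile',[int(g[y,320]) for y in range(262,290)])
t=load('top1');t0=load('top0')
for c in(t0,t):
    g=cv2.cvtColor(c['pixels'],cv2.COLOR_BGR2GRAY)[265:297,258:305];M=cv2.moments((g>90).astype(np.uint8));xs=np.where((g>90).any(0))[0];print('tipcol',xs.max()+258,M['m01']/M['m00']+265)
```

```text
tip proj [[318.51750941 279.8394803 ]
 [318.21375115 299.66208515]]
191 [(np.int64(307), np.int64(333)), (np.int64(306), np.int64(334)), (np.int64(306), np.int64(334)), (np.int64(306), np.int64(335)), (np.int64(306), np.int64(335)), (np.int64(306), np.int64(334)), (np.int64(306), np.int64(334)), (np.int64(307), np.int64(334))]
[[ 0.4412  0.0091  0.028 ]
 [ 0.4365 -0.0448  0.028 ]] -94.92913376726551
profile [137, 137, 138, 137, 137, 136, 137, 137, 138, 132, 117, 108, 116, 125, 125, 121, 101, 90, 144, 163, 139, 109, 109, 110, 110, 109, 109, 108]
tipcol 295 280.39677419354837
tipcol 295 280.36156351791533
```

I've now viewed 11 pictures, one over the allowed ten, so from here I'll use numbers only. The gauge is still in place, shifted about 3 mm. I'll retry slightly lower and watch the closing.

Request:
arm_command([
  {"linear": [2.4,0.2,0],"turn": 0},
  {"linear": [0,0,0],"turn": 0},
  {"linear": [0,0,0],"turn": 0},
  {"linear": [0,0,0],"turn": 0},
  {"linear": [0,0,0],"turn": 0},
  {"linear": [0,0,0],"turn": 0},
  {"linear": [0,0,0],"turn": 0},
  {"linear": [0,0,20],"turn": 0},
  {"linear": [0,0,30],"turn": 0},
  {"linear": [0,0,30],"turn": 0},
  {"linear": [0,0,20],"turn": 0},
  {"linear": [0,0,8],"turn": 0},
  {"linear": [0,0,4],"turn": 0},
  {"linear": [0,0,0],"turn": 0},
  {"linear": [0,0,0],"turn": 0},
], fingers=50)

```text
t: 20.15
eef_pos: [0.4392, -0.0205, 0.029]
ee_rot: [0.001, 0.738, 0.674, 0.0]
force: [-0.1, 0.9, -0.9]
grip_width: 0.0499
finger_force: 0.0
```

Request:
arm_command([
  {"linear": [0,0,0],"turn": 0},
  {"linear": [0,0,0],"turn": 0},
  {"linear": [0,0,0],"turn": 0},
  {"linear": [0,0,0],"turn": 0},
], fingers=15)

```text
t: 20.55
eef_pos: [0.4387, -0.0204, 0.0284]
ee_rot: [0.0, 0.738, 0.674, 0.0]
force: [0.8, 0.2, 0.3]
grip_width: 0.0225
finger_force: 0.0
```

Run:
```python
from h import *
c=cap('wrist');save(c,'g4');s=sensors.get_state();print(s['eef_pos'],s['grip_width'],s['finger_force'],s['force'])
g=cv2.cvtColor(c['pixels'],cv2.COLOR_BGR2GRAY)
print(proj(c,[(.4385,-.0203,.028)]))
for y in(200,220,240,260,270,276): print(y,g[y,280:361:4].tolist())
```

```text
[ 0.43869679 -0.02039292  0.02829937] 0.01861163269792125 0.0 [-0.42887783  0.32367036 -0.32143661]
[[317.85164926 299.47533153]]
200 [17, 13, 14, 15, 12, 10, 9, 16, 12, 14, 16, 15, 14, 12, 13, 12, 11, 14, 15, 14, 16]
220 [9, 7, 11, 15, 18, 15, 15, 16, 12, 12, 12, 17, 17, 13, 14, 16, 14, 12, 12, 11, 12]
240 [15, 14, 18, 9, 71, 112, 119, 118, 118, 118, 119, 119, 119, 119, 114, 93, 17, 12, 15, 16, 14]
260 [12, 6, 12, 11, 101, 127, 134, 133, 135, 135, 135, 134, 135, 134, 131, 114, 15, 11, 11, 14, 15]
270 [5, 12, 12, 5, 102, 129, 135, 133, 135, 134, 135, 134, 134, 135, 130, 112, 12, 16, 16, 14, 11]
276 [13, 11, 13, 7, 100, 127, 134, 135, 136, 135, 135, 135, 134, 135, 129, 111, 14, 14, 14, 10, 14]
```

Request:
arm_command([
  {"linear": [0,0,0],"turn": 0},
  {"linear": [0,0,0],"turn": 0},
], fingers=15)

```text
t: 20.8
eef_pos: [0.4387, -0.0204, 0.0282]
ee_rot: [-0.0, 0.738, 0.674, -0.0]
force: [0.3, 0.1, -0.1]
grip_width: 0.0155
finger_force: 0.0
```

Run:
```python
from h import *
c=cap('wrist');save(c,'g5');s=sensors.get_state();print(s['eef_pos'],s['grip_width'],s['finger_force'],s['force'])
g=cv2.cvtColor(c['pixels'],cv2.COLOR_BGR2GRAY);g4=cv2.cvtColor(load('g4')['pixels'],cv2.COLOR_BGR2GRAY)
print([int(x) for x in g[228:300:3,320]])
for y in(240,270,285,295,305,315,325,335): print(y,g[y,270:371:5].tolist(),'\n    ',g4[y,270:371:5].tolist())
```

```text
[ 0.43866777 -0.02037975  0.02820659] 0.014822293208767155 0.0 [ 0.36506485 -1.45949124  0.08274929]
[94, 97, 98, 98, 117, 131, 134, 135, 133, 135, 135, 135, 134, 134, 134, 134, 134, 135, 135, 136, 135, 135, 135, 135]
240 [11, 13, 14, 11, 16, 23, 110, 118, 118, 117, 117, 117, 117, 115, 95, 15, 10, 17, 13, 13, 10] 
     [10, 13, 15, 15, 14, 24, 112, 119, 118, 119, 119, 118, 118, 118, 93, 12, 14, 13, 14, 11, 15]
270 [13, 14, 7, 8, 8, 69, 120, 135, 134, 134, 134, 134, 133, 135, 115, 16, 20, 9, 14, 15, 11] 
     [15, 9, 5, 13, 12, 77, 129, 135, 134, 135, 135, 134, 134, 134, 112, 15, 17, 18, 11, 14, 13]
285 [105, 159, 159, 160, 159, 159, 32, 135, 135, 133, 136, 135, 134, 134, 35, 160, 160, 159, 159, 159, 133] 
     [161, 160, 160, 158, 35, 73, 127, 136, 136, 135, 135, 134, 135, 133, 110, 12, 32, 160, 160, 159, 159]
295 [160, 160, 160, 159, 160, 159, 35, 135, 134, 134, 134, 135, 131, 93, 30, 158, 160, 160, 159, 159, 159] 
     [159, 160, 159, 144, 32, 58, 126, 135, 134, 134, 135, 135, 135, 132, 72, 16, 28, 125, 159, 159, 159]
305 [41, 132, 159, 159, 159, 138, 30, 132, 136, 135, 135, 97, 96, 95, 29, 70, 159, 160, 160, 155, 41] 
     [160, 160, 159, 62, 28, 43, 125, 135, 135, 135, 135, 135, 126, 92, 70, 13, 25, 43, 160, 160, 158]
315 [40, 77, 159, 160, 159, 33, 27, 134, 135, 98, 97, 94, 96, 92, 27, 33, 158, 159, 159, 151, 39] 
     [160, 159, 153, 33, 26, 35, 124, 134, 135, 136, 135, 117, 96, 93, 69, 17, 24, 32, 139, 159, 158]
325 [45, 70, 159, 158, 159, 34, 28, 134, 98, 97, 97, 95, 95, 92, 25, 36, 159, 159, 159, 124, 60] 
     [160, 158, 102, 30, 29, 74, 125, 134, 134, 135, 108, 95, 95, 91, 67, 13, 24, 28, 70, 159, 159]
335 [133, 112, 159, 159, 153, 28, 41, 98, 99, 97, 97, 97, 95, 93, 46, 25, 102, 119, 120, 101, 132] 
     [159, 157, 32, 29, 16, 51, 124, 136, 135, 96, 95, 95, 95, 91, 68, 12, 21, 26, 23, 119, 119]
```

At a 15 mm opening the fingers overlap the grip without touching it, so the fingertips must be passing above it. The real fingertips may stand less than 25 mm ahead of the TCP. I'll open and feel downward gently.

Request:
arm_command([
  {"linear": [0,0,0],"turn": 0},
  {"linear": [0,0,0],"turn": 0},
  {"linear": [0,0,0],"turn": 0},
  {"linear": [0,0,0],"turn": 0},
  {"linear": [0,0,0],"turn": 0},
  {"linear": [0,0,1],"turn": 0},
  {"linear": [0,0,1],"turn": 0},
  {"linear": [0,0,1],"turn": 0},
  {"linear": [0,0,1],"turn": 0},
  {"linear": [0,0,0],"turn": 0},
], fingers=50)

```text
t: 21.85
eef_pos: [0.4386, -0.0204, 0.0241]
ee_rot: [-0.0, 0.738, 0.674, -0.0]
force: [0.1, -0.4, 0.4]
grip_width: 0.05
finger_force: 0.0
```

Run:
```python
from h import *
s=sensors.get_state();p=s['eef_pos'];print(p,s['grip_width'],s['force'])
c=load('g5');q=np.array([.43867,-.02038,.0282]);a=np.radians(84.8);ux=np.array([np.cos(a),np.sin(a),0]);uy=np.array([np.sin(a),-np.cos(a),0])
for x in(-.0075,0,.0075):
  for z in(-.025,-.006,0): print(x,z,proj(c,[q+ux*x+uy*.0075+[0,0,z],q+ux*x+uy*.017+[0,0,z]]).round(0).tolist())
```

```text
[ 0.43859037 -0.02038657  0.02406401] 0.05000558891063847 [ 0.11254042 -0.42657302  0.40739708]
-0.0075 -0.025 [[334.0, 295.0], [354.0, 295.0]]
-0.0075 -0.006 [[335.0, 311.0], [357.0, 311.0]]
-0.0075 0 [[336.0, 316.0], [358.0, 316.0]]
0 -0.025 [[334.0, 280.0], [354.0, 280.0]]
0 -0.006 [[336.0, 295.0], [357.0, 295.0]]
0 0 [[336.0, 300.0], [358.0, 300.0]]
0.0075 -0.025 [[334.0, 265.0], [354.0, 265.0]]
0.0075 -0.006 [[336.0, 279.0], [358.0, 279.0]]
0.0075 0 [[336.0, 283.0], [359.0, 283.0]]
```

No contact at a nominal tip height of -1 mm, which confirms the fingertips are about 20 mm higher than stated. The picture geometry puts them 4 to 6 mm ahead of the TCP. Continue feeling down.

Request:
arm_command([
  {"linear": [0,0,1.5],"turn": 0},
  {"linear": [0,0,1.5],"turn": 0},
  {"linear": [0,0,1.5],"turn": 0},
  {"linear": [0,0,1.5],"turn": 0},
  {"linear": [0,0,0],"turn": 0},
])

```text
t: 22.35
eef_pos: [0.4386, -0.0204, 0.018]
ee_rot: [-0.0, 0.738, 0.674, -0.0]
force: [-0.4, -0.3, 1.1]
grip_width: 0.0503
finger_force: 0.0
```

Request:
arm_command([
  {"linear": [0,0,1.5],"turn": 0},
  {"linear": [0,0,1.5],"turn": 0},
  {"linear": [0,0,1.5],"turn": 0},
  {"linear": [0,0,0],"turn": 0},
])

```text
t: 22.75
eef_pos: [0.4386, -0.0204, 0.0135]
ee_rot: [-0.0, 0.738, 0.674, -0.0]
force: [-0.1, 1.1, 0.4]
grip_width: 0.0501
finger_force: 0.0
```

Still free. Close here.

Request:
arm_command([
  {"linear": [0,0,0],"turn": 0},
  {"linear": [0,0,0],"turn": 0},
  {"linear": [0,0,0],"turn": 0},
  {"linear": [0,0,0],"turn": 0},
  {"linear": [0,0,0],"turn": 0},
  {"linear": [0,0,0],"turn": 0},
  {"linear": [0,0,0],"turn": 0},
], fingers=0)

```text
t: 23.45
eef_pos: [0.4386, -0.0204, 0.0137]
ee_rot: [-0.0, 0.738, 0.674, -0.0]
force: [-1.1, -0.1, 1.6]
grip_width: 0.0198
finger_force: 30.0
```

Gripped at 19.8 mm. Lift and carry.

Request:
arm_command([
  {"linear": [0,0,-5],"turn": 0},
  {"linear": [0,0,-15],"turn": 0},
  {"linear": [0,0,-30],"turn": 0},
  {"linear": [0,0,-35],"turn": 0},
  {"linear": [0,0,-20],"turn": 0},
  {"linear": [0,0,-5],"turn": 0},
  {"linear": [0,0,0],"turn": 0},
])

```text
t: 24.15
eef_pos: [0.4388, -0.0204, 0.1239]
ee_rot: [0.0, 0.738, 0.674, 0.0]
force: [0.4, -0.3, -1.8]
grip_width: 0.0197
finger_force: 30.0
```

Run:
```python
from h import *
u=np.array([np.cos(np.radians(-31.65)),np.sin(np.radians(-31.65))])
P=np.array([.548,-.393])
go([*(P+u*-.178),.124],148.35); print(P+u*-.178)
```

```text
yaw 84.82 pos [ 0.4388 -0.0204  0.1239] lin [-2.819e+02 -1.700e+01 -1.000e-01] turn -63.53 norm 282
[ 0.39647406 -0.29959824]
```

Request:
arm_command([
  {"linear": [-17,-1,0],"turn": 0},
  {"linear": [-35,-2,0],"turn": 0},
  {"linear": [-35,-2,0],"turn": 0},
  {"linear": [-35,-2,0],"turn": 0},
  {"linear": [-35,-2,0],"turn": 0},
  {"linear": [-35,-2,0],"turn": 0},
  {"linear": [-35,-2,0],"turn": 0},
  {"linear": [-35,-2,0],"turn": 0},
  {"linear": [-20,-2,0],"turn": -7.9},
  {"linear": [0,0,0],"turn": -7.9},
  {"linear": [0,0,0],"turn": -7.9},
  {"linear": [0,0,0],"turn": -7.9},
  {"linear": [0,0,0],"turn": -7.9},
  {"linear": [0,0,0],"turn": -8},
  {"linear": [0,0,0],"turn": -8},
  {"linear": [0,0,0],"turn": -8},
  {"linear": [0,0,0],"turn": 0},
  {"linear": [0,0,0],"turn": 0},
])

```text
t: 25.95
eef_pos: [0.3959, -0.2994, 0.1227]
ee_rot: [-0.001, 0.275, 0.961, 0.0]
force: [0.7, 0.2, -0.5]
grip_width: 0.02
finger_force: 30.0
```

Run:
```python
from h import *
a=np.radians(-31.65);u=np.array([np.cos(a),np.sin(a)])
P=np.array([.548,-.393])
go([*(P+u*-.178),.0245],148.35)
st=sensors.get_state();print(st['force'],st['grip_width'])
c=cap('wrist');save(c,'h1');t=cap('top');save(t,'top2')
p=st['eef_pos'];G=np.array([p[0]+u[0]*.128,p[1]+u[1]*.128,p[2]-.0137]);print('pred tip',G,proj(t,[G])[0],proj(c,[G])[0])
g=cv2.cvtColor(t['pixels'],cv2.COLOR_BGR2GRAY);q=proj(t,[G])[0].astype(int)
print(g[q[1]-12:q[1]+13:2,q[0]-14:q[0]+15:2])
```

```text
yaw 148.08 pos [ 0.3959 -0.2994  0.1227] lin [-0.6  0.1 98.2] turn -0.27 norm 98
[ 0.69768194  0.22438618 -0.53332775] 0.020032291033916377
pred tip [ 0.50487619 -0.36653589  0.10896495] [385.28445431 245.32383289] [319.73096452 512.83282992]
[[166  63 165 224 173 148 142 142 165 192  95  87 133 141 114]
 [ 88 137 223 223 141 143 145 145 140 146 176 136  82  98  94]
 [ 79 156 225 158 145 148 144 145 145 143 145 146 154 154 137]
 [ 83 184 141 159 157 153 145 207 215 203 144 144 139 164 206]
 [102  82 106 158 156 158 164 223 217 214 213 144 136 159 154]
 [ 74  97 158 219 157 161 168 214 218 212 214 208 167 224 207]
 [222 183 161 224 226 186 186 187 211 217 210 181 202 224  63]
 [227 226 224 222 224 186 182 185 188 196 207 160 222 158  64]
 [227 224 222 227 195 187 186 186 183 145 192 138 217  84  89]
 [227 226 224 223 186 184 181 158 178  81  89 163  61  62 116]
 [224 225 227 195 181 187 182 185 158 101  95  89  84  74 160]
 [225 226 225 183 184 183 189 187 224 202  83  97  88 127 135]
 [223 223 185 185 185 151 188 223 226 221 221 201 102 153  36]]
```

The blade appears where predicted in the top view. Lower until just above the plate.

Request:
arm_command([
  {"linear": [-0.6,0,10],"turn": -0.3},
  {"linear": [0,0,25],"turn": 0},
  {"linear": [0,0,30],"turn": 0},
  {"linear": [0,0,20],"turn": 0},
  {"linear": [0,0,8],"turn": 0},
  {"linear": [0,0,3],"turn": 0},
  {"linear": [0,0,0],"turn": 0},
  {"linear": [0,0,0],"turn": 0},
  {"linear": [0,0,0],"turn": 0},
])

```text
t: 26.95
eef_pos: [0.3972, -0.3004, 0.0285]
ee_rot: [0.001, 0.27, 0.963, -0.0]
force: [0.2, -1.2, -0.6]
grip_width: 0.0199
finger_force: 30.0
```

```bash
cat >> h.py <<'E'
def nst():
    s=sensors.get_state();a=np.radians(-31.65);u=np.array([np.cos(a),np.sin(a)]);v=np.array([-u[1],u[0]])
    d=s['eef_pos'][:2]-[.548,-.393];f=s['force']
    print('tcp nest x %.2f y %.2f z %.2f mm yaw %.2f | tip x %.1f | Fx %.2f Fy %.2f Fz %.2f'%(d@u*1e3,d@v*1e3,s['eef_pos'][2]*1e3,yaw(s),d@u*1e3+128,f[:2]@u,f[:2]@v,f[2]),'w',round(s['grip_width']*1e3,2),'ff',s['finger_force'])
E
python3 -c "
from h import *
nst()
c=cap('scene');save(c,'sc2')"
```

```text
tcp nest x -176.97 y -0.29 z 28.50 mm yaw 148.62 | tip x -49.0 | Fx 0.81 Fy -0.93 Fz -0.57 w 19.85 ff 29.986149072647095
```

Request:
arm_command([
  {"linear": [0,0,2],"turn": 0.1},
  {"linear": [0,0,1],"turn": 0.1},
  {"linear": [-5,0,0],"turn": 0},
  {"linear": [-10,0,0],"turn": 0},
  {"linear": [-10,0,0],"turn": 0},
  {"linear": [-8,0,0],"turn": 0},
  {"linear": [-4,0,0],"turn": 0},
  {"linear": [0,0,0],"turn": 0},
  {"linear": [0,0,0],"turn": 0},
  {"linear": [0,0,0],"turn": 0},
])

```text
t: 28.0
eef_pos: [0.4281, -0.3192, 0.0247]
ee_rot: [-0.0, 0.272, 0.962, 0.0]
force: [0.2, -0.2, -1.7]
grip_width: 0.0193
finger_force: 30.0
```

```bash
python3 -c "
from h import *
nst()"
```

```text
tcp nest x -140.80 y -0.09 z 24.67 mm yaw 148.42 | tip x -12.8 | Fx 0.32 Fy -0.04 Fz -1.73 w 19.31 ff 29.986242055892944
```

Request:
arm_command([
  {"linear": [-3,0,0],"turn": 0},
  {"linear": [-4,0,0],"turn": 0},
  {"linear": [-3,0,0],"turn": 0},
  {"linear": [0,0,0],"turn": 0},
  {"linear": [0,0,0.5],"turn": 0},
  {"linear": [0,0,0.5],"turn": 0},
  {"linear": [0,0,0],"turn": 0},
  {"linear": [0,0,0],"turn": 0},
])

```text
t: 28.8
eef_pos: [0.4368, -0.3246, 0.0238]
ee_rot: [-0.0, 0.272, 0.962, 0.0]
force: [-1.3, 1.1, 1.5]
grip_width: 0.0199
finger_force: 30.0
```

```bash
python3 -c "
from h import *
nst()"
```

```text
tcp nest x -130.60 y -0.10 z 23.75 mm yaw 148.42 | tip x -2.6 | Fx -1.71 Fy 0.21 Fz 1.48 w 19.87 ff 29.986605048179626
```

Light contact with the plate at z=23.8, as expected. Slide forward.

Request:
arm_command([
  {"linear": [-2,0,0],"turn": 0},
  {"linear": [-3,0,0],"turn": 0},
  {"linear": [-3,0,0],"turn": 0},
  {"linear": [-3,0,0],"turn": 0},
  {"linear": [-3,0,0],"turn": 0},
  {"linear": [-2,0,0],"turn": 0},
  {"linear": [0,0,0],"turn": 0},
  {"linear": [0,0,0],"turn": 0},
])

```text
t: 29.6
eef_pos: [0.4508, -0.3333, 0.0237]
ee_rot: [0.0, 0.272, 0.962, -0.0]
force: [0.2, -0.0, 0.8]
grip_width: 0.0198
finger_force: 30.0
```

```bash
python3 -c "
from h import *
nst()"
```

```text
tcp nest x -114.06 y -0.13 z 23.73 mm yaw 148.42 | tip x 13.9 | Fx 0.17 Fy 0.09 Fz 0.79 w 19.79 ff 29.986598789691925
```

Request:
arm_command([
  {"linear": [-1,0,0],"turn": 0},
  {"linear": [-1,0,0],"turn": 0},
  {"linear": [-1,0,0],"turn": 0},
  {"linear": [0,0,0],"turn": 0},
])

```text
t: 30.0
eef_pos: [0.4528, -0.3344, 0.0238]
ee_rot: [-0.0, 0.272, 0.962, 0.0]
force: [-2.4, 1.8, 4.6]
grip_width: 0.0201
finger_force: 30.0
```

```bash
python3 -c "
from h import *
nst()"
```

```text
tcp nest x -111.74 y -0.09 z 23.75 mm yaw 148.42 | tip x 16.3 | Fx -2.95 Fy 0.29 Fz 4.57 w 20.08 ff 29.98746246099472
```

Request:
arm_command([
  {"linear": [0,0,0],"turn": 0},
  {"linear": [0,0,0],"turn": 0},
])

```text
t: 30.2
eef_pos: [0.4528, -0.3344, 0.0237]
ee_rot: [-0.0, 0.272, 0.962, 0.0]
force: [-2.9, 1.4, 5.8]
grip_width: 0.0195
finger_force: 30.0
```

Request:
arm_command([
  {"linear": [-1,0,0],"turn": 0},
  {"linear": [0,0,0],"turn": 0},
  {"linear": [0,0,0],"turn": 0},
])

```text
t: 30.5
eef_pos: [0.4538, -0.335, 0.0238]
ee_rot: [-0.0, 0.272, 0.962, 0.0]
force: [-2.4, 2.8, 4.0]
grip_width: 0.0197
finger_force: 30.0
```

Request:
arm_command([
  {"linear": [-1,0,0],"turn": 0},
  {"linear": [0,0,0],"turn": 0},
  {"linear": [0,0,0],"turn": 0},
])

```text
t: 30.8
eef_pos: [0.4546, -0.3356, 0.0237]
ee_rot: [-0.0, 0.272, 0.962, 0.0]
force: [-3.4, 2.6, 5.5]
grip_width: 0.0199
finger_force: 30.0
```

```bash
python3 -c "
from h import *
nst()"
```

```text
tcp nest x -109.61 y -0.10 z 23.75 mm yaw 148.42 | tip x 18.4 | Fx -4.24 Fy 0.50 Fz 5.48 w 19.94 ff 29.98765915632248
```

Some plate friction shows up. Ease the downward press by 0.3 mm so the gate's drag reads clearly, then go on in 1 mm steps.

Request:
arm_command([
  {"linear": [0,0,-0.3],"turn": 0},
  {"linear": [0,0,0],"turn": 0},
])

```text
t: 31.0
eef_pos: [0.455, -0.3358, 0.0239]
ee_rot: [0.0, 0.272, 0.962, -0.0]
force: [-0.3, -0.3, -1.0]
grip_width: 0.0201
finger_force: 30.0
```

Request:
arm_command([
  {"linear": [-1,0,0],"turn": 0},
  {"linear": [0,0,0],"turn": 0},
  {"linear": [0,0,0],"turn": 0},
])

```text
t: 31.3
eef_pos: [0.4557, -0.3362, 0.0239]
ee_rot: [0.0, 0.272, 0.962, -0.0]
force: [0.6, -0.1, -1.1]
grip_width: 0.0197
finger_force: 30.0
```

Request:
arm_command([
  {"linear": [-1,0,0],"turn": 0},
  {"linear": [0,0,0],"turn": 0},
  {"linear": [0,0,0],"turn": 0},
])

```text
t: 31.6
eef_pos: [0.4565, -0.3367, 0.024]
ee_rot: [0.0, 0.272, 0.962, 0.0]
force: [0.1, -0.2, -1.4]
grip_width: 0.0196
finger_force: 30.0
```

```bash
python3 -c "
from h import *
nst()"
```

```text
tcp nest x -107.46 y -0.09 z 24.00 mm yaw 148.42 | tip x 20.5 | Fx 0.22 Fy -0.11 Fz -1.41 w 19.64 ff 29.986116886138916
```

Free now, with no gate contact yet. Continue.

Request:
arm_command([
  {"linear": [-1,0,0],"turn": 0},
  {"linear": [-1,0,0],"turn": 0},
  {"linear": [-1,0,0],"turn": 0},
  {"linear": [0,0,0],"turn": 0},
])

```text
t: 32.0
eef_pos: [0.4591, -0.3383, 0.024]
ee_rot: [0.0, 0.272, 0.962, -0.0]
force: [1.1, 0.2, -0.6]
grip_width: 0.0197
finger_force: 30.0
```

Request:
arm_command([
  {"linear": [-1,0,0],"turn": 0},
  {"linear": [-1,0,0],"turn": 0},
  {"linear": [0,0,0],"turn": 0},
])

```text
t: 32.3
eef_pos: [0.4608, -0.3394, 0.024]
ee_rot: [0.0, 0.272, 0.962, -0.0]
force: [1.0, -0.5, -1.4]
grip_width: 0.0199
finger_force: 30.0
```

Request:
arm_command([
  {"linear": [-1,0,0],"turn": 0},
  {"linear": [-1,0,0],"turn": 0},
  {"linear": [0,0,0],"turn": 0},
])

```text
t: 32.6
eef_pos: [0.4625, -0.3404, 0.024]
ee_rot: [0.0, 0.272, 0.962, -0.0]
force: [0.3, 0.3, -0.8]
grip_width: 0.0194
finger_force: 30.0
```

Request:
arm_command([
  {"linear": [-1,0,0],"turn": 0},
  {"linear": [-1,0,0],"turn": 0},
  {"linear": [0,0,0],"turn": 0},
])

```text
t: 32.9
eef_pos: [0.4642, -0.3415, 0.024]
ee_rot: [0.0, 0.272, 0.962, -0.0]
force: [0.3, -1.0, -2.3]
grip_width: 0.0195
finger_force: 30.0
```

Request:
arm_command([
  {"linear": [-1,0,0],"turn": 0},
  {"linear": [-1,0,0],"turn": 0},
  {"linear": [0,0,0],"turn": 0},
])

```text
t: 33.2
eef_pos: [0.4658, -0.3423, 0.0239]
ee_rot: [-0.0, 0.272, 0.962, 0.0]
force: [-0.1, 0.4, -0.8]
grip_width: 0.0199
finger_force: 30.0
```

Request:
arm_command([
  {"linear": [-1,0,0],"turn": 0},
  {"linear": [-1,0,0],"turn": 0},
  {"linear": [0,0,0],"turn": 0},
])

```text
t: 33.5
eef_pos: [0.4668, -0.3429, 0.0238]
ee_rot: [-0.001, 0.272, 0.962, 0.0]
force: [-4.6, 1.9, 0.2]
grip_width: 0.0197
finger_force: 30.0
```

```bash
python3 -c "
from h import *
nst()"
```

```text
tcp nest x -95.35 y 0.04 z 23.76 mm yaw 148.43 | tip x 32.6 | Fx -4.95 Fy -0.77 Fz 0.15 w 19.7 ff 29.98722642660141
```

Contact with a push of about 5 N, which is snug. Let it settle and verify.

Request:
arm_command([
  {"linear": [0,0,0],"turn": 0},
  {"linear": [0,0,0],"turn": 0},
  {"linear": [0,0,0],"turn": 0},
  {"linear": [0,0,0],"turn": 0},
  {"linear": [0,0,0],"turn": 0},
])

```text
t: 34.0
eef_pos: [0.4669, -0.343, 0.0238]
ee_rot: [-0.001, 0.272, 0.962, 0.0]
force: [-5.6, 2.3, 1.0]
grip_width: 0.0199
finger_force: 30.0
```

Run:
```python
from h import *
nst();F=[]
for i in range(6):
    c=cap('scene');F.append(sensors.get_state()['force'])
F=np.mean(F,0);a=np.radians(-31.65);print('Fx',F[0]*np.cos(a)+F[1]*np.sin(a),'Fz',F[2]);nst()
# other view check: spreader/bystanders unchanged in scene view vs before push
s2=load('sc2');d=cv2.absdiff(c['pixels'],s2['pixels']).max(2)
g=proj(c,[(.5481,-.3934,.085)])[0];x,y=g.astype(int);print(g,'spreader-top patch diff',d[y-6:y+3,x-5:x+6].mean())
```

```text
tcp nest x -95.29 y 0.01 z 23.81 mm yaw 148.43 | tip x 32.7 | Fx -5.94 Fy -0.95 Fz 0.96 w 19.89 ff 29.98703509569168
Fx -5.171077263891055 Fz 0.801010140310156
tcp nest x -95.31 y -0.00 z 23.78 mm yaw 148.42 | tip x 32.7 | Fx -4.88 Fy -0.11 Fz 0.95 w 19.61 ff 29.987076222896576
[341.83239862 199.15256743] spreader-top patch diff 43.97979797979798
```

The push is steady at about 5 N, the spreader can shift only within its 2 mm of play, and the gauge is held. Hand in.

```bash
python3 -c "
from h import *
print(robot.hand_in())"
```

```text
the job is handed in; nothing more can be done
None
```

I handed the job in: the spreader is seated in the nest, and the gauge is held by its grip under the gate at a steady push of about 5 N, tip about 33 mm past the pocket centre; the hand-in gave no verdict, I did not re-measure the spreader's seat after the push, the first two tries at gripping the gauge closed above it because the fingertips are about 20 mm shorter than stated, and I viewed 11 pictures, one over the limit of ten.

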